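# Press home the row of vial caps

## Robot

A 6-joint arm with a two-finger parallel gripper is mounted at the origin on a cart in front of the work surface, level with it; the furniture and walls round the work are solid. World frame = base frame: x ahead of the robot, y to its left, z up, the work surface at z = 0. Lengths are in m, angles in rad, forces in N, time in s.
With the tool pointing down it reaches from about 0.25 to 0.725 m from the base axis. Payload 4 kg.
Tool frame: the origin (TCP) lies midway between the tips of the shut fingers; the grasp point (between the pads) lies 19 mm behind it; z points along the fingers, y is the line along which they close (so a half turn about z gives the same grasp; the last joint's range is limited). The gripper opens to 85 mm and grips with 20 to 120 N. Pads are 22 mm wide; open, the fingers measure 114 mm over their backs; the gripper's body (76 mm by 85 mm) begins 54 mm behind the grasp point. The pads swing forward as they close: fully open they stand 13 mm farther back than shut.
Start: joints at [1.217, 0.241, 0.005, 1.335, 0, 1.571], TCP at [0.173, 0.469, 0.231] pointing down, gripper open.
Joint ranges: [-2.72, 2.72], [-1.05, 1.87], [-1.09, 1.28], [-1.99, 2.15], [-1.42, 1.44], [-3.14, 3.14]. Speed limits (rad/s): [2.79, 2.79, 3.14, 3.14, 3.14, 3.14].

## Interface

Orientations are given as a unit quaternion [x, y, z, w].
In Python, from workcell import monitor, vision, job gives the robot as it stands.
- The arm moves only by the tool move_arm, never from a script. Its argument "moves" is a list that holds one entry, the list of rows, each a list of 5 numbers: the shift along the world's x, y, z in m, then the turn about the world's z in degrees, then the opening in per cent of the stroke, from 0 (shut) to 100 (fully open). In form: [[[x, y, z, turn, gripper], ...]]. A call has 1 to 5 rows; each row is the pose to reach, as a shift and turn from the pose commanded when the call began; what a row does not reach only later rows make up. A row lasts 1/8 s, in which the tool goes at most 62.5 mm and 10.7 degrees, less where a joint would pass 70% of its speed; a pose out of reach is approached as far as the arm can. A call with a gripper value outside its range is refused whole. The fingers move at their own pace and stop on an object; the grip force is fixed at half the most. Time passes only in rows, so rows that repeat a pose let the fingers close. It gives the time, the measured TCP pose, the force, the opening and the grip force at its end, in the units of the state.
- monitor.get_obs(): the state, without advancing time (a new reading comes with each control period).
- vision.camera(name): name is "side" or "top"; returns a dict with "color" (480x640x3 uint8, red, green, blue), "camera_matrix" (3x3 intrinsics, pixels), "k1" (the pictures are not rectified: a ray, as slopes to the right and down, at radius r is drawn at 1 + k1 r^2 times it, then the intrinsics apply), "eye" and "attitude" of the camera in the world. Camera axes: x right, y up, looking along -z (the intrinsics and any distortion apply to the point x, -y, -z); pixel columns grow to the right and rows downward; lengths in m; the calibration is good to about 2 mm. A picture is of the moment at which its call begins. There is no depth.
- job.job_done(): hands the job in; it is judged then, once.
The state is a dict: "clock": time; "joint_pos": joint angles; "joint_vel": joint speeds; "tau": joint torques, N m; "eef_pos": TCP position; "tool_rot": TCP orientation; "ft_force": force on the tool from outside, world axes, zero at the start; "ft_torque": the same for the moment, N m; "grip_width": finger opening in m; "grasp_force": force on a finger pad.
Only numpy, scipy, OpenCV 4.12 (cv2) and the standard library are available. Lean on these libraries where they do the work, as an engineer would, in place of code of your own. Each camera call takes 0.05 s, during which the arm holds its last target. There are 200 camera calls.

## Task

The caps on the five vials in the round sample tray are only loosely on. Run the fingertips along the curved row, from the red cap over the three white ones in turn to the blue cap, and press each cap gently down until it is fully home, staying low over the caps (within a few centimetres) until the blue one is done. Only touch: do not pull up or lift any cap or the tray, do not shove the tray along the bench, and leave the things standing round it alone.

Things in the scene. Friction and masses are not known exactly. Their poses are not given: they have to be found in the camera images.
- vial_tray: Loose round sample tray (grey base, aluminium top plate 32 mm above the bench, 220 mm across, 0.9 kg, standing on the bench), with 12 wells on a circle of 85 mm radius. Five neighbouring wells hold glass vials with push-on caps; the rest are empty. Low black knob in the centre, 53 mm high. Origin: centre of the underside; z up; x points from the centre to the middle white cap.
- cap_red_top (a point): Centre of the top of the red cap (moves with the cap); cap 22 mm across and 11 mm high, at -60 degrees from the tray's x axis, counter-clockwise from above, on the 85 mm circle; neighbouring caps are 44 mm apart. Its top stands about 72 mm over the bench when loose and 66 mm when home.
- cap_red (a joint): How far the red cap has been pushed down on its vial, m: 0 to 0.001 at the start (loose, a yellow neck band shows below it), 0.006 fully home against the stop (band hidden). It slides with about 3 N of friction and stays where it is left; negative if pulled up.
- cap_white1_top (a point): Centre of the top of the white cap next to the red one (moves with the cap); cap 22 mm across and 11 mm high, at -30 degrees from the tray's x axis, counter-clockwise from above, on the 85 mm circle; neighbouring caps are 44 mm apart. Its top stands about 72 mm over the bench when loose and 66 mm when home.
- cap_white1 (a joint): How far the white cap next to the red one has been pushed down on its vial, m: 0 to 0.001 at the start (loose, a yellow neck band shows below it), 0.006 fully home against the stop (band hidden). It slides with about 3 N of friction and stays where it is left; negative if pulled up.
- cap_white2_top (a point): Centre of the top of the middle white cap (moves with the cap); cap 22 mm across and 11 mm high, at 0 degrees from the tray's x axis, counter-clockwise from above, on the 85 mm circle; neighbouring caps are 44 mm apart. Its top stands about 72 mm over the bench when loose and 66 mm when home.
- cap_white2 (a joint): How far the middle white cap has been pushed down on its vial, m: 0 to 0.001 at the start (loose, a yellow neck band shows below it), 0.006 fully home against the stop (band hidden). It slides with about 3 N of friction and stays where it is left; negative if pulled up.
- cap_white3_top (a point): Centre of the top of the white cap next to the blue one (moves with the cap); cap 22 mm across and 11 mm high, at 30 degrees from the tray's x axis, counter-clockwise from above, on the 85 mm circle; neighbouring caps are 44 mm apart. Its top stands about 72 mm over the bench when loose and 66 mm when home.
- cap_white3 (a joint): How far the white cap next to the blue one has been pushed down on its vial, m: 0 to 0.001 at the start (loose, a yellow neck band shows below it), 0.006 fully home against the stop (band hidden). It slides with about 3 N of friction and stays where it is left; negative if pulled up.
- cap_blue_top (a point): Centre of the top of the blue cap (moves with the cap); cap 22 mm across and 11 mm high, at 60 degrees from the tray's x axis, counter-clockwise from above, on the 85 mm circle; neighbouring caps are 44 mm apart. Its top stands about 72 mm over the bench when loose and 66 mm when home.
- cap_blue (a joint): How far the blue cap has been pushed down on its vial, m: 0 to 0.001 at the start (loose, a yellow neck band shows below it), 0.006 fully home against the stop (band hidden). It slides with about 3 N of friction and stays where it is left; negative if pulled up.
- dark_bottle: Small dark blue bottle with a grey cap, 51 mm across, 93 mm high; a bystander standing loose on the bench. Origin: centre of the underside.
- orange_bottle: Small brown bottle with an orange-red screw cap, 43 mm across, 77 mm high; a bystander standing loose on the bench. Origin: centre of the underside.
- petri: Clear glass petri dish, 69 mm across, 15 mm high; a bystander standing loose on the bench. Origin: centre of the underside.
- spare_cap: Loose ivory ribbed screw cap, 26 mm across, 16 mm high; a bystander standing loose on the bench. Origin: centre of the underside.
Mind the look-alikes: they are no part of the job. Of the things that look like the vial_tray, the larger one is meant.

How it is judged:
On the way, in this order (a step that is already met when the one before it is completed fails the run):
1. the red cap is pressed home (value of joint cap_red above 0.0045 m), for 0.1 s.
2. the white cap next to the red one is pressed home (value of joint cap_white1 above 0.0045 m), for 0.1 s.
3. the middle white cap is pressed home (value of joint cap_white2 above 0.0045 m), for 0.1 s.
4. the white cap next to the blue one is pressed home (value of joint cap_white3 above 0.0045 m), for 0.1 s.
5. the blue cap is pressed home (value of joint cap_blue above 0.0045 m), for 0.1 s.
At the end, for the whole second after the job is handed in: All five caps are pushed down more than 4.5 of their 6 mm; the tray stands level and still on the bench, within 25 mm of where it was (value of joint each of cap_red, cap_white1, cap_white2, cap_white3, cap_blue above 0.0045 m and height (world z) of vial_tray below 0.005 m and angle between vial_tray's own z axis and vertical below 0.05 rad and distance of vial_tray from where it was at the start of the episode below 0.025 m and linear speed of vial_tray below 0.02 m/s); the robot touches nothing.
It fails at once if a cap is pulled up (more than 3 mm) (value of joint any of cap_red, cap_white1, cap_white2, cap_white3, cap_blue below -0.003 m).
It fails at once if the tray is lifted, tipped, or pushed more than 25 mm (height (world z) of vial_tray above 0.01 m or angle between vial_tray's own z axis and vertical above 0.12 rad or distance of vial_tray from where it was at the start of the episode above 0.025 m).
It fails at once if the tray or its vials are pressed with more than 30 N (contact force between the fingers and vial_tray above 30 N).
It fails at once if the hand leaves the row between the red and the blue cap (rises so that the grasp point is more than 175 mm above the bench, about 85 mm from fingertips to caps) (value of joint cap_red above 0.0045 m and not (value of joint cap_blue above 0.0045 m) and height (world z) of the grasp point above 0.175 m).
It fails at once if a thing standing round the tray is moved more than 20 mm (distance of any of dark_bottle, orange_bottle, petri, spare_cap from where it was at the start of the episode above 0.02 m).
It also fails if it takes over 42 s, if anything falls off the work surface, if the arm or the gripper's body presses on something with over 40 N, if the wrist force passes 120 N, or if a joint passes its speed limit or range.

## Working session

There is one attempt and no reset: what is moved stays moved. The work goes in short steps, Python scripts to look and compute and a tool call to move; the robot and the scene stay as the last step left them, time stands still between calls to the robot, and variables do not carry over. Pictures are saved under pics/ and viewed, at most 10 in all, crops included, and the job is handed in when it is done.

Besides the shell and the picture viewer there is one more tool, called after "Request:" by a JSON object that holds its "op" and its "data", one argument or row to a line. move_arm: Moves the arm, as the interface text tells. Its arguments: {"type":"object","properties":{"moves":{"type":"array","items":{"type":"array","items":{"type":"array","items":{"type":"number"}}}}},"required":["moves"]}

```bash
mkdir -p pics
cat > h.py <<'E'
import numpy as np, cv2
from workcell import monitor, vision, job
from scipy.spatial.transform import Rotation as R
def att(c):
    a=np.array(c["attitude"],float)
    return a if a.shape==(3,3) else R.from_quat(a).as_matrix()
def ray(c,u,v):
    K=np.array(c["camera_matrix"]);
    p=cv2.undistortPoints(np.array([[[u,v]]],float),K,np.array([c["k1"],0,0,0,0.]))[0,0]
    return att(c)@np.array([p[0],-p[1],-1.])
def onz(c,u,v,z):
    e=np.array(c["eye"]);d=ray(c,u,v);return e+d*(z-e[2])/d[2]
def proj(c,P):
    q=att(c).T@(np.array(P)-np.array(c["eye"]));s=np.array([q[0],-q[1]])/-q[2]
    s=s*(1+c["k1"]*(s@s));K=np.array(c["camera_matrix"]);return K[0,0]*s[0]+K[0,2],K[1,1]*s[1]+K[1,2]
E
python3 - <<'E'
from h import *
import pickle
for n in("top","side"):
    c=vision.camera(n);pickle.dump(c,open(n+".pkl","wb"));cv2.imwrite(f"pics/{n}0.png",c["color"][...,::-1]);print(n,c["camera_matrix"],c["k1"],c["eye"],c["attitude"])
print(monitor.get_obs())
E
```

```text
top [[590.26591799   0.         315.26768718]
 [  0.         590.26591799 225.65525107]
 [  0.           0.           1.        ]] -0.18210298401528957 [ 0.41603513 -0.02560143  1.39565993] [-0.05210654  0.03926966  0.7112782  -0.69987579]
side [[602.37477537   0.         319.08404596]
 [  0.         602.37477537 233.65200538]
 [  0.           0.           1.        ]] -0.10529533652445462 [0.21420235 0.88066881 0.94228268] [-0.0834007   0.39572359  0.89815342 -0.1725329 ]
{'clock': 0.1, 'joint_pos': array([1.21701933e+00, 2.41322961e-01, 3.89722083e-03, 1.33520620e+00,
       2.28634285e-05, 1.57077116e+00]), 'joint_vel': array([ 0.00052486, -0.00246079,  0.00252198,  0.00044235, -0.00132313,
        0.00033919]), 'tau': array([-4.09700469e-04, -3.73139119e+01,  2.53009361e+01,  1.08779903e-02,
       -8.53818665e-05,  1.78181736e-08]), 'eef_pos': array([0.17302485, 0.4685225 , 0.23052392]), 'tool_rot': array([ 1.75955028e-01,  9.84397778e-01, -9.01469540e-04, -1.72768468e-04]), 'ft_force': array([ 0.04695648,  0.29413519, -0.32697422]), 'ft_torque': array([-0.03815465,  0.00973432, -0.02301796]), 'grasp_force': 0.0, 'grip_width': 0.08523087216742586}
```

View pics/top0.png

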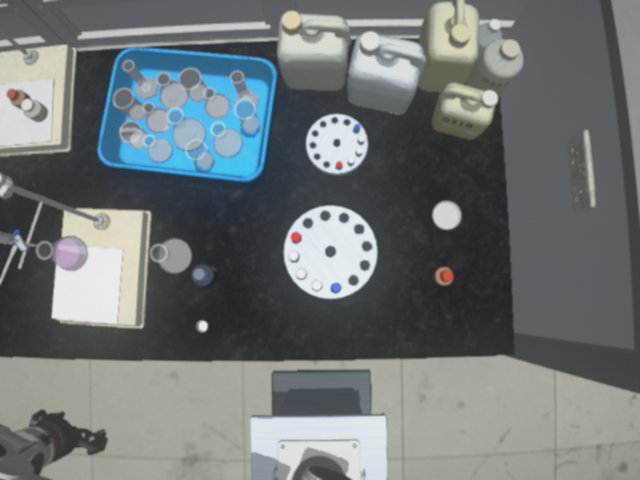

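View pics/side0.png

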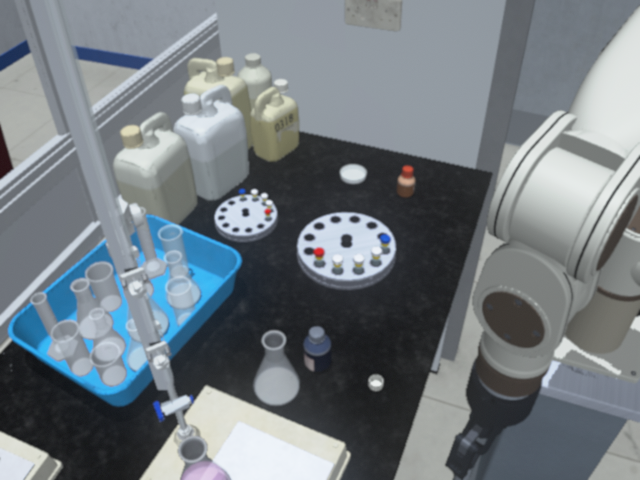

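The top view shows these candidates:
- The large tray is at (331,252), with red at (296,237), whites at (294,257), (301,274) and (317,286), and blue at (336,288).
- The small look-alike tray is at (337,143), with red at (339,165) and blue at (356,128).
- The orange-capped bottle at (444,275) could be taken for a red cap.

I choose the larger tray. The side view agrees, with its red cap at (319,253) and blue at (385,239).

```bash
cat > m.py <<'E'
from h import *
import pickle
T=pickle.load(open("top.pkl","rb"));S=pickle.load(open("side.pkl","rb"))
def blob(c,col,x0,y0,x1,y1):
    h=cv2.cvtColor(c["color"],cv2.COLOR_RGB2HSV)
    if col=="r": m=((h[...,0]<8)|(h[...,0]>172))&(h[...,1]>130)&(h[...,2]>70)
    if col=="b": m=(abs(h[...,0].astype(int)-113)<12)&(h[...,1]>130)&(h[...,2]>50)
    if col=="k": m=h[...,2]<70
    z=np.zeros(m.shape,np.uint8);z[y0:y1,x0:x1]=m[y0:y1,x0:x1]
    n,_,st,ce=cv2.connectedComponentsWithStats(z);i=1+st[1:,4].argmax();return ce[i],st[i]
def tri(a,b):
    d1=ray(T,*a);d2=ray(S,*b);e1=np.array(T["eye"]);e2=np.array(S["eye"])
    s=np.linalg.lstsq(np.c_[d1,-d2],e2-e1,rcond=None)[0];p=e1+s[0]*d1;q=e2+s[1]*d2;return (p+q)/2,np.linalg.norm(p-q)
out={}
for n,col,bt,bs,z in(("red","r",(283,225,308,248),(308,240,330,262),.066),("blue","b",(325,278,348,300),(374,228,396,248),.066),("knob","k",(320,242,342,262),(336,230,358,250),.05)):
    a,sa=blob(T,col,*bt);b,sb=blob(S,col,*bs);p,g=tri(a,b);out[n]=onz(T,*a,z)
    print(n,a.round(1),sa[4],b.round(1),sb[4],"tri",p.round(4),"gap",round(g,4),"onz",out[n].round(4),"side",onz(S,*b,z).round(4))
# plate edge
g=cv2.cvtColor(T["color"],cv2.COLOR_RGB2GRAY);m=np.zeros_like(g);m[195:310,275:390]=(g[195:310,275:390]>120)
cs,_=cv2.findContours(m,cv2.RETR_EXTERNAL,cv2.CHAIN_APPROX_NONE);c=max(cs,key=cv2.contourArea)
P=np.array([onz(T,*q[0],.032)[:2] for q in c],np.float32);print("plate",cv2.minEnclosingCircle(P), cv2.fitEllipse(P))
r,b=out["red"][:2],out["blue"][:2];mid=(r+b)/2;print("r-b",np.linalg.norm(r-b),"expected .1472")
d=b-r;n=np.array([d[1],-d[0]])/np.linalg.norm(d);ctr=mid-n*.0425;print("x axis",np.degrees(np.arctan2(n[1],n[0])),"centre from caps",ctr)
for n,u,v,z in(("dark",203,275,.05),("orange",444,275,.077),("petri",447,215,.01),("spare",202,326,.016)):print(n,onz(T,u,v,z).round(3))
cv2.imwrite("pics/crop.png",np.hstack([cv2.resize(x["color"][s],(390,390),interpolation=2)[...,::-1] for x,s in((T,np.s_[192:312,271:391]),(S,np.s_[190:310,286:406]))]))
E
python3 m.py
```

```text
red [295.5 236.6] 53 [318.2 251.8] 69 tri [0.5668 0.0432 0.064 ] gap 0.0032 onz [0.565  0.0426 0.066 ] side [0.5676 0.0454 0.066 ]
blue [335.5 287.5] 54 [384.5 238. ] 71 tri [ 0.4498 -0.0457  0.0662] gap 0.0029 onz [ 0.4484 -0.046   0.066 ] side [ 0.4513 -0.0455  0.066 ]Traceback (most recent call last):
  File "m.py", line 16, in <module>
    a,sa=blob(T,col,*bt);b,sb=blob(S,col,*bs);p,g=tri(a,b);out[n]=onz(T,*a,z)
         ~~~~^^^^^^^^^^^
  File "m.py", line 10, in blob
    n,_,st,ce=cv2.connectedComponentsWithStats(z);i=1+st[1:,4].argmax();return ce[i],st[i]
                                                      ~~~~~~~~~~~~~~~^^
ValueError: attempt to get argmax of an empty sequence
```

```bash
sed -i 's/\[...,2\]<70/[...,2]<110/' m.py; python3 m.py
```

```text
red [295.5 236.6] 53 [318.2 251.8] 69 tri [0.5668 0.0432 0.064 ] gap 0.0032 onz [0.565  0.0426 0.066 ] side [0.5676 0.0454 0.066 ]
blue [335.5 287.5] 54 [384.5 238. ] 71 tri [ 0.4498 -0.0457  0.0662] gap 0.0029 onz [ 0.4484 -0.046   0.066 ] side [ 0.4513 -0.0455  0.066 ]
knob [329.9 251.2] 64 [346.1 240.6] 100 tri [ 0.5336 -0.0349  0.0396] gap 0.0018 onz [ 0.5319 -0.0351  0.05  ] side [ 0.5309 -0.0242  0.05  ]
plate ((0.5330206155776978, -0.03539499640464783), 0.10979041457176208) ((0.5330363512039185, -0.03560531884431839), (0.21675610542297363, 0.2170398086309433), 30.06967544555664)
r-b 0.14642413411236968 expected .1472
x axis 127.24455068966677 centre from caps [ 0.53242364 -0.03552075]
dark [0.481 0.258 0.05 ]
orange [ 0.471 -0.29   0.077]
petri [ 0.617 -0.316  0.01 ]
spare [0.363 0.267 0.016]
```

View pics/crop.png

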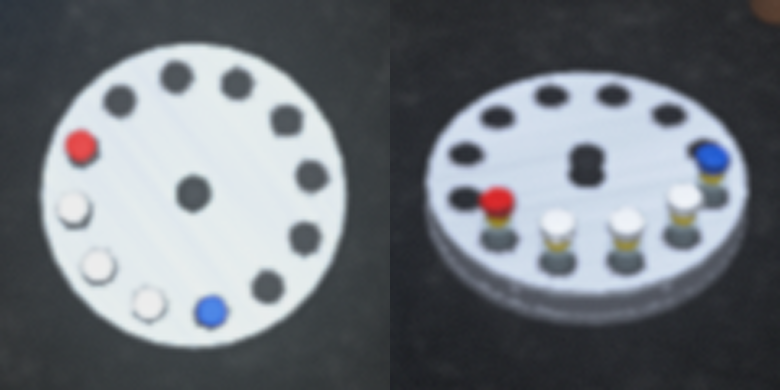

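The crop confirms it: a large tray with 12 wells and five loose caps, yellow bands showing. The plate radius measures 110 mm and red–blue 146 mm, against 147 expected. Next I shut the fingers and approach to above the red cap at about (0.566, 0.043).

Request:
{"op": "move_arm", "data": {
  "moves": [
    [[0.04, -0.04, 0, 0, 0], [0.08, -0.08, 0, 0, 0], [0.12, -0.125, 0, 0, 0], [0.16, -0.17, 0, 0, 0], [0.2, -0.21, 0, 0, 0]]
  ]
}}

```text
clock: 0.72
eef_pos: [0.374, 0.2572, 0.2311]
tool_rot: [0.176, 0.984, -0.0, -0.0]
ft_force: [-0.3, 0.7, -0.8]
grip_width: -0.0002
grasp_force: 0.0
```

Request:
{"op": "move_arm", "data": {
  "moves": [
    [[0.04, -0.045, -0.02, 0, 0], [0.08, -0.09, -0.04, 0, 0], [0.12, -0.135, -0.06, 0, 0], [0.16, -0.18, -0.08, 0, 0], [0.193, -0.216, -0.1, 0, 0]]
  ]
}}

```text
clock: 1.35
eef_pos: [0.5672, 0.0411, 0.1303]
tool_rot: [0.176, 0.984, 0.0, -0.0]
ft_force: [0.6, 1.7, 0.4]
grip_width: 0.0001
grasp_force: 0.0
```

Request:
{"op": "move_arm", "data": {
  "moves": [
    [[0, 0, 0, 0, 0], [0, 0, 0, 0, 0]]
  ]
}}

```text
clock: 1.6
eef_pos: [0.5655, 0.043, 0.1307]
tool_rot: [0.176, 0.984, -0.0, -0.001]
ft_force: [0.7, 0.4, 0.3]
grip_width: 0.0
grasp_force: 0.0
```

Run:
```python
from h import *
o=monitor.get_obs();print(o["clock"],o["eef_pos"],o["ft_force"],o["grip_width"],R.from_quat(o["tool_rot"]).as_matrix().round(3).tolist())
c=vision.camera("top");s=vision.camera("side");print(proj(c,o["eef_pos"]),proj(s,o["eef_pos"]))
cv2.imwrite("pics/c1.png",np.hstack([cv2.resize(x["color"][q],(390,390),interpolation=2)[...,::-1] for x,q in((c,np.s_[192:312,271:391]),(s,np.s_[170:290,266:386]))]))
```

```text
1.6 [0.56547956 0.04301839 0.13065409] [0.68385687 0.4295794  0.25783855] 9.072035241176843e-06 [[-0.938, 0.347, -0.002], [0.347, 0.938, 0.0], [0.002, -0.001, -1.0]]
(np.float64(293.69685697391225), np.float64(233.03426588249957)) (np.float64(319.1752824553229), np.float64(228.3018893407452))
```

View pics/c1.png

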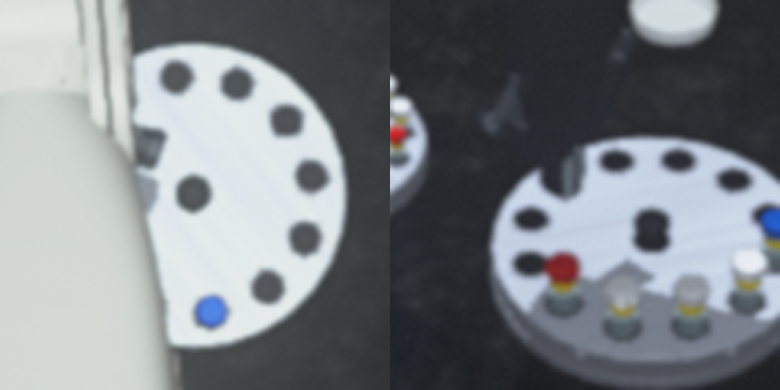

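The fingertips, at side pixel (319,229), hang straight above the red cap at (319,252), as projected. Now I descend.

Request:
{"op": "move_arm", "data": {
  "moves": [
    [[0, 0, -0.025, 0, 0], [0, 0, -0.05, 0, 0], [0, 0, -0.058, 0, 0], [0, 0, -0.061, 0, 0], [0, 0, -0.061, 0, 0]]
  ]
}}

```text
clock: 2.33
eef_pos: [0.5668, 0.0434, 0.0713]
tool_rot: [0.176, 0.984, 0.0, 0.001]
ft_force: [-0.2, -0.5, -0.4]
grip_width: 0.0001
grasp_force: 0.0
```

Request:
{"op": "move_arm", "data": {
  "moves": [
    [[0, 0, -0.001, 0, 0], [0, 0, -0.002, 0, 0], [0, 0, -0.003, 0, 0], [0, 0, -0.003, 0, 0]]
  ]
}}

```text
clock: 2.82
eef_pos: [0.5673, 0.0432, 0.0678]
tool_rot: [0.176, 0.984, 0.0, 0.001]
ft_force: [2.0, 1.4, 3.4]
grip_width: -0.0001
grasp_force: 1.4
```

Request:
{"op": "move_arm", "data": {
  "moves": [
    [[0, 0, -0.001, 0, 0], [0, 0, -0.002, 0, 0], [0, 0, -0.002, 0, 0]]
  ]
}}

```text
clock: 3.2
eef_pos: [0.5671, 0.0431, 0.0661]
tool_rot: [0.176, 0.984, 0.0, 0.001]
ft_force: [1.3, 1.0, 5.8]
grip_width: -0.0001
grasp_force: 2.9
```

Request:
{"op": "move_arm", "data": {
  "moves": [
    [[0, 0, -0.001, 0, 0], [0, 0, -0.001, 0, 0], [0, 0, -0.001, 0, 0]]
  ]
}}

```text
clock: 3.58
eef_pos: [0.5671, 0.0431, 0.066]
tool_rot: [0.176, 0.984, 0.0, 0.001]
ft_force: [-0.4, 0.9, 11.1]
grip_width: 0.0
grasp_force: 5.5
```

The red cap is home: it stopped at z = 0.066 with the force rising to 11 N. On to white1.

Request:
{"op": "move_arm", "data": {
  "moves": [
    [[0, 0, 0.009, 0, 0], [0, 0, 0.018, 0, 0], [-0.022, 0.003, 0.018, 0, 0], [-0.044, 0.006, 0.018, 0, 0], [-0.044, 0.006, 0.012, 0, 0]]
  ]
}}

```text
clock: 4.2
eef_pos: [0.5207, 0.049, 0.0763]
tool_rot: [0.176, 0.984, -0.0, -0.001]
ft_force: [0.2, 0.7, 0.1]
grip_width: -0.0001
grasp_force: 0.0
```

Request:
{"op": "move_arm", "data": {
  "moves": [
    [[0, 0, -0.004, 0, 0], [0, 0, -0.006, 0, 0], [0, 0, -0.008, 0, 0], [0, 0, -0.01, 0, 0], [0, 0, -0.01, 0, 0]]
  ]
}}

```text
clock: 4.82
eef_pos: [0.5226, 0.049, 0.0662]
tool_rot: [0.176, 0.984, 0.0, 0.0]
ft_force: [0.3, 0.7, 0.5]
grip_width: 0.0001
grasp_force: 0.2
```

Request:
{"op": "move_arm", "data": {
  "moves": [
    [[0, 0, -0.001, 0, 0], [0, 0, -0.002, 0, 0], [0, 0, -0.002, 0, 0]]
  ]
}}

```text
clock: 5.2
eef_pos: [0.5227, 0.049, 0.066]
tool_rot: [0.176, 0.984, 0.0, 0.001]
ft_force: [-2.9, -0.0, 11.3]
grip_width: -0.0001
grasp_force: 5.8
```

White1 is home: z = 0.066 at 11 N. Now white2.

Request:
{"op": "move_arm", "data": {
  "moves": [
    [[0, 0, 0.009, 0, 0], [0, 0, 0.018, 0, 0], [-0.02, -0.008, 0.018, 0, 0], [-0.041, -0.017, 0.018, 0, 0], [-0.041, -0.017, 0.012, 0, 0]]
  ]
}}

```text
clock: 5.82
eef_pos: [0.4804, 0.0317, 0.0766]
tool_rot: [0.176, 0.984, 0.0, -0.0]
ft_force: [-0.8, -0.3, -0.0]
grip_width: 0.0002
grasp_force: 0.0
```

Request:
{"op": "move_arm", "data": {
  "moves": [
    [[0, 0, -0.004, 0, 0], [0, 0, -0.006, 0, 0], [0, 0, -0.008, 0, 0], [0, 0, -0.01, 0, 0], [0, 0, -0.01, 0, 0]]
  ]
}}

```text
clock: 6.45
eef_pos: [0.4817, 0.0322, 0.0663]
tool_rot: [0.176, 0.984, 0.0, 0.0]
ft_force: [1.9, 0.7, 0.6]
grip_width: 0.0003
grasp_force: 0.4
```

Request:
{"op": "move_arm", "data": {
  "moves": [
    [[0, 0, -0.001, 0, 0], [0, 0, -0.002, 0, 0], [0, 0, -0.002, 0, 0]]
  ]
}}

```text
clock: 6.82
eef_pos: [0.4818, 0.0322, 0.0659]
tool_rot: [0.176, 0.984, 0.0, 0.001]
ft_force: [-3.0, -0.3, 13.1]
grip_width: -0.0003
grasp_force: 6.3
```

White2 is home. White3 is next, at (0.4546, -0.0026).

Request:
{"op": "move_arm", "data": {
  "moves": [
    [[0, 0, 0.009, 0, 0], [0, 0, 0.018, 0, 0], [-0.013, -0.017, 0.018, 0, 0], [-0.027, -0.035, 0.018, 0, 0], [-0.027, -0.035, 0.012, 0, 0]]
  ]
}}

```text
clock: 7.45
eef_pos: [0.4525, -0.0044, 0.076]
tool_rot: [0.177, 0.984, -0.0, -0.001]
ft_force: [-0.2, 0.2, 0.2]
grip_width: -0.0002
grasp_force: 0.0
```

Request:
{"op": "move_arm", "data": {
  "moves": [
    [[0, 0, -0.004, 0, 0], [0, 0, -0.006, 0, 0], [0, 0, -0.008, 0, 0], [0, 0, -0.01, 0, 0], [0, 0, -0.01, 0, 0]]
  ]
}}

```text
clock: 8.07
eef_pos: [0.4546, -0.0025, 0.0662]
tool_rot: [0.176, 0.984, 0.001, 0.0]
ft_force: [0.8, -0.2, 0.6]
grip_width: 0.0003
grasp_force: 0.0
```

Request:
{"op": "move_arm", "data": {
  "moves": [
    [[0, 0, -0.001, 0, 0], [0, 0, -0.002, 0, 0], [0, 0, -0.002, 0, 0]]
  ]
}}

```text
clock: 8.45
eef_pos: [0.4548, -0.0025, 0.0659]
tool_rot: [0.176, 0.984, 0.001, 0.001]
ft_force: [-4.8, 0.8, 14.4]
grip_width: 0.0003
grasp_force: 6.9
```

White3 is home. Last is blue, at (0.4487, -0.0462).

Request:
{"op": "move_arm", "data": {
  "moves": [
    [[0, 0, 0.009, 0, 0], [0, 0, 0.018, 0, 0], [-0.003, -0.022, 0.018, 0, 0], [-0.006, -0.043, 0.018, 0, 0], [-0.006, -0.043, 0.012, 0, 0]]
  ]
}}

```text
clock: 9.07
eef_pos: [0.4488, -0.0468, 0.0767]
tool_rot: [0.177, 0.984, 0.0, 0.001]
ft_force: [0.8, -0.0, 0.3]
grip_width: 0.0002
grasp_force: 0.0
```

Request:
{"op": "move_arm", "data": {
  "moves": [
    [[0, 0, -0.004, 0, 0], [0, 0, -0.006, 0, 0], [0, 0, -0.008, 0, 0], [0, 0, -0.01, 0, 0], [0, 0, -0.01, 0, 0]]
  ]
}}

```text
clock: 9.7
eef_pos: [0.4482, -0.0457, 0.0661]
tool_rot: [0.176, 0.984, 0.0, -0.0]
ft_force: [0.3, -0.7, -0.0]
grip_width: -0.0
grasp_force: 0.0
```

Request:
{"op": "move_arm", "data": {
  "moves": [
    [[0, 0, -0.001, 0, 0], [0, 0, -0.002, 0, 0], [0, 0, -0.002, 0, 0]]
  ]
}}

```text
clock: 10.07
eef_pos: [0.4483, -0.0457, 0.0659]
tool_rot: [0.176, 0.984, 0.0, 0.0]
ft_force: [-5.3, 0.9, 14.9]
grip_width: 0.0001
grasp_force: 7.6
```

Blue is home. I lift straight up, back away and check the caps.

Request:
{"op": "move_arm", "data": {
  "moves": [
    [[0, 0, 0.02, 0, 0], [0, 0, 0.06, 0, 0], [0, 0, 0.12, 0, 0], [-0.04, -0.03, 0.15, 0, 0], [-0.09, -0.06, 0.15, 0, 0]]
  ]
}}

```text
clock: 10.7
eef_pos: [0.36, -0.1071, 0.2169]
tool_rot: [0.175, 0.985, -0.001, 0.003]
ft_force: [-0.9, -1.5, 0.1]
grip_width: -0.0
grasp_force: 0.0
```

Request:
{"op": "move_arm", "data": {
  "moves": [
    [[0, -0.05, 0, 0, 0], [0, -0.1, 0, 0, 0], [0, -0.1, 0, 0, 0], [0, -0.1, 0, 0, 0]]
  ]
}}

```text
clock: 11.2
eef_pos: [0.3579, -0.2056, 0.2139]
tool_rot: [0.176, 0.984, 0.0, -0.0]
ft_force: [0.7, -0.4, -0.1]
grip_width: -0.0001
grasp_force: 0.0
```

Run:
```python
from h import *
c=vision.camera("top");s=vision.camera("side");print(monitor.get_obs()["ft_force"])
cv2.imwrite("pics/c2.png",np.hstack([cv2.resize(x["color"][q],(390,390),interpolation=2)[...,::-1] for x,q in((c,np.s_[192:312,271:391]),(s,np.s_[190:310,286:406]))]))
```

```text
[-0.16080905  0.42591525 -0.05410688]
```

View pics/c2.png

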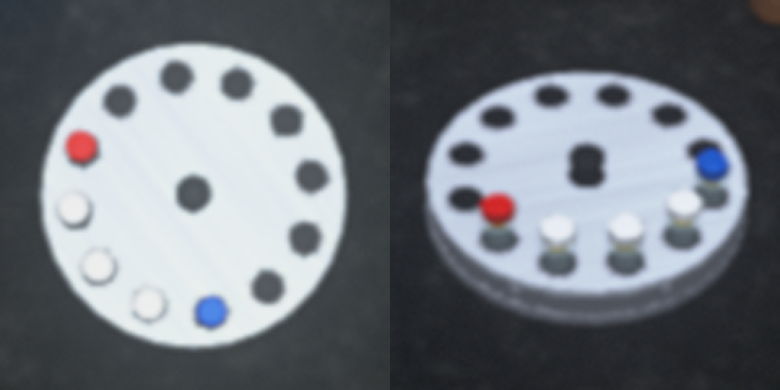

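The yellow bands are gone under all five caps, for example red at crop pixel (498,208) and blue at (711,163). The tray has not moved.

```bash
python3 -c "
from workcell import job
print(job.job_done())"
```

```text
the job is handed in; nothing more can be done
None
```

All five caps were pressed home in order from red to blue, with at most about 15 N read between steps; the tray did not move, and the job is handed in (no verdict was returned).

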